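Turn a rebated weld plate over with a lifter

TASK

Pick up the wood-handled lifter from the rubber mat and with its blade slide the small steel plate home against the stop strip of the aluminium backing bar. Then lift the plate by its rebated edge with the blade and tip it over onto the bar, so that it lies flat on top with its rebate facing up, and lay the lifter flat on its mat again. Do not touch the plate with the gripper, push gently all the while (never over about 15 newtons on the plate or the bench), and leave the other things alone.

Things in the scene. Friction and masses are not known exactly. Their poses are not given: they have to be found in the camera images.
- plate: Loose steel plate, 70 (x) by 60 (y) by 10 mm, 0.32 kg. Origin: centre of its lower face at the start; z out of the opposite face, x towards the bar. Along its -x edge a square rebate, 5 mm high and 8 mm deep, is cut into the origin's face: a 5 mm thick lip overhangs a 5 mm gap above the bench. The +x edge is square. Starts flat, nearly square to the bar, 4 to 34 mm short of the strip; slides at 1 to 5 N.
- bar: Fixed aluminium slab, 100 (x) by 110 (y), 12 mm high. Origin: lower middle of its near face; x into the bar (it spans 0 to 100 mm), z up. A steel stop strip as wide and 11.5 mm high stands 0 to 18 mm out of the near face, clamped; how far is not measured: feel for it. The plate pivots on the strip (backing off by up to its thickness as it tips) and, past upright, falls on the top.
- lifter: Loose lifter: flat steel blade 130 mm long (x), 40 wide (y), 2 thick, with a wooden block handle on top, 56 (x) by 20 mm (y), from 2 to 38 mm above the blade's underside. Origin: on the underside below the handle's middle; x points to the working tip, z up. Blade from x = -35 mm to the tip at +95 mm. 0.1 to 0.25 kg. Starts flat on the mat.
- mat: Fixed black rubber mat, 200 mm (x) by 100 mm (y), 3 mm thick. Origin: centre of its underside, on the bench.
- bench: The bench (origin mid-top), a flat dark steel sheet with its top at height 0, fixed.
- tape: Bystander: roll of paper tape lying flat, 100 mm across, 25 mm high. Origin: centre of its underside.
- spraycan: Bystander: grey can standing upright, 60 mm across, 160 mm high. Origin: centre of its underside.
- angle: Bystander: offcut of dark steel angle, 120 mm long (x), 40 mm wide, 40 mm high. Origin: centre of its underside.
- nut: Bystander: heavy round steel collar, 38 mm across, 19 mm high. Origin: centre of its underside.
Mind the look-alikes: they are no part of the job. There is more than one size of the lifter; the one meant has the size given above.

How it is judged:
On the way, in this order (a step that is already met when the one before it is completed fails the run):
1. the lifter has pushed the plate, still flat, home against the stop strip (contact force between plate and bar above 0.5 N and contact force between lifter and plate above 0.3 N and angle between plate's own z axis and vertical below 0.1 rad), for 0.1 s.
2. the plate is tipped up on edge, borne by the lifter (angle between plate's own z axis and vertical between 0.5 and 1.7 rad and contact force between lifter and plate above 0.1 N), for 0.1 s.
3. the plate lies turned over on the bar (angle between plate's own z axis and vertical above 3.04 rad and z of plate in the frame of bar between 0.019 and 0.025 m and linear speed of plate below 0.02 m/s), for 0.2 s.
At the end, for the whole second after the job is handed in: The plate rests rebate up, flat (within 0.1 rad) on top of the bar, with its centre over the bar or strip; the lifter lies flat (within 0.08 rad) on the mat, its handle over the mat, released and at rest (angle between plate's own z axis and vertical above 3.04 rad and z of plate in the frame of bar between 0.019 and 0.025 m and x of plate in the frame of bar between -0.01 and 0.092 m and y of plate in the frame of bar between -0.047 and 0.047 m and linear speed of each of plate, lifter below 0.01 m/s and x of lifter in the frame of mat between -0.1 and 0.07 m and y of lifter in the frame of mat between -0.045 and 0.045 m and height (world z) of lifter between 0.001 and 0.006 m and angle between lifter's own z axis and vertical below 0.08 rad); the robot touches nothing.
It fails at once if the gripper touches the plate (contact force between the fingers and plate above 0.5 N).
It fails at once if the lifter is forced against the plate (contact force between lifter and plate above 22 N).
It fails at once if the lifter is forced against the bench (contact force between lifter and bench above 22 N).
It fails at once if a bystander is moved over 20 mm (distance of any of tape, spraycan, angle, nut from where it was at the start of the episode above 0.02 m).
It also fails if it takes over 64 s, if anything falls off the work surface, if the arm or the gripper's body presses on something with over 40 N, if the wrist force passes 120 N, or if a joint passes its speed limit or range.

ROBOT

A 6-joint arm with a two-finger parallel gripper is mounted at the origin on the work surface. World frame = base frame: x ahead of the robot, y to its left, z up, the work surface at z = 0. Lengths are in m, angles in rad, forces in N, time in s.
With the tool pointing down it reaches from about 0.375 to 0.9 m from the base axis. Payload 3.1 kg.
Tool frame: the origin (TCP) lies midway between the tips of the shut fingers; the grasp point (between the pads) lies 19 mm behind it; z points along the fingers, y is the direction in which the jaws open and shut (so a half turn about z gives the same grasp; the last joint's range is limited). The gripper opens to 85 mm and grips with 20 to 120 N. Pads are 22 mm wide; open, the fingers measure 114 mm over their backs; the gripper's body (76 mm by 85 mm) begins 54 mm behind the grasp point. The pads swing forward as they close: fully open they stand 13 mm farther back than shut.
Start: joints at [1.127, 0.527, 1.433, -0, 1.181, -0.178], TCP at [0.164, 0.603, 0.231] pointing down, gripper open.
Joint ranges: [-3.08, 3.08], [-0.75, 2.2], [0.22, 2.44], [-1.43, 4.57], [0, 2.65], [-2.85, 2.85]. Speed limits (rad/s): [2.79, 2.79, 3.14, 3.14, 3.14, 3.14].

INTERFACE

Orientations are given as a 3x3 rotation matrix whose columns are the frame's x, y, z axes.
In Python, from workcell import r gives the robot as it stands.
- The arm moves only by the shell command python3 -m crank 'ROWS' [FORCE]. ROWS is JSON, a list of rows, each a list of 5 numbers: the opening in per cent of the stroke, from 0 (shut) to 100 (fully open), then the shift along the tool's x, y, z each as a share of 0.05 m, from -1 to 1, then the turn about the tool's z as a share of 0.08 rad, from -1 to 1. In form: [[grip, tx, ty, tz, turn], ...]. A call has 1 to 12 rows; each row shifts and turns the commanded pose from where the row before left it, along the tool's axes as they then stand; what a row does not reach is not made up. A row lasts 1/10 s, in which the tool goes at most 50 mm and 8.59 degrees, less where a joint would pass 70% of its speed; a pose out of reach is approached as far as the arm can. A call with a number of a shift or a turn outside -1 to 1 is refused whole. A call with a gripper value outside its range is refused whole. The fingers move at their own pace and stop on an object; FORCE is the grip in N (left out, the last holds). Time passes only in rows, so rows that do not move let the fingers close. It gives the time, the measured TCP pose, the force and the opening at its end, in the units of the state.
- r.get_obs(): the state, without advancing time (a new reading comes with each control period).
- r.capture(name): name is "scene" or "top" or "wrist"; returns (picture, depth): 400x640x3 uint8, red, green, blue; 400x640 float32, m along the optical axis (not along the pixel's ray), 0 where there is no reading.
- r.get_calibration(name): a dict with "fx", "fy", "cx", "cy" (pixels), "rvec" (rotation vector, rad) and "tvec" (3), from world to camera coordinates, as OpenCV has them. Camera axes: x right, y down, z forward; pixel columns grow to the right and rows downward; lengths in m; the calibration is good to about 2 mm. The wrist camera is an equidistant fisheye: a pixel r from the principal point sees the ray r / f radians off the axis. A picture is of the moment at which its call begins: read the wrist's pose just before it. get_calibration takes no time and is no camera call; for the wrist camera it gives the pose at the moment of the call.
- r.sign_off(): hands the job in, once; it reports no verdict.
The state is a dict: "time": time; "joint_positions": joint angles; "dq": joint speeds; "joint_torque": joint torques, N m; "eef_pos": TCP position; "tool_rot": TCP orientation; "contact_force": force on the tool from outside, world axes, zero at the start; "moment": the same for the moment, N m; "width": finger opening in m.
Only numpy, scipy, OpenCV 4.12 (cv2) and the standard library are available. Lean on these libraries where they do the work, as an engineer would, in place of code of your own. Each camera call takes 0.05 s, during which the arm holds its last target. There are 200 camera calls.

## Working session

There is one attempt and no reset: what is moved stays moved. The work goes in short steps, Python scripts to look and compute and a shell command to move; the robot and the scene stay as the last step left them, time stands still between calls to the robot, and variables do not carry over. Pictures are saved under pics/ and viewed, about 8 in all and at most 12, crops included, and the job is handed in when it is done.

```bash
ls; mkdir -p pics
cat > h.py <<'E'
import numpy as np, cv2
from workcell import r
def cal(n):
    c=r.get_calibration(n); R=cv2.Rodrigues(np.array(c["rvec"],float))[0]; t=np.array(c["tvec"],float).ravel(); return c,R,t
def cast(n,uv,z,C=None):
    c,R,t=C or cal(n); u=np.atleast_2d(np.array(uv,float))
    x=(u[:,0]-c["cx"])/c["fx"]; y=(u[:,1]-c["cy"])/c["fy"]
    if n=="wrist":
        th=np.hypot(x,y)+1e-12; d=np.c_[x/th*np.sin(th),y/th*np.sin(th),np.cos(th)]
    else: d=np.c_[x,y,np.ones(len(x))]
    d=d@R; o=-R.T@t; s=(z-o[2])/d[:,2]; return o+s[:,None]*d
def snap(n,f,crop=None,k=1):
    p,d=r.capture(n); np.save(f"pics/{f}_d.npy",d); cv2.imwrite(f"pics/{f}_full.png",p[:,:,::-1])
    q=p if crop is None else p[crop[1]:crop[3],crop[0]:crop[2]]
    cv2.imwrite(f"pics/{f}.png",cv2.resize(q[:,:,::-1],None,fx=k,fy=k,interpolation=cv2.INTER_CUBIC)); return p,d
E
python3 - <<'E'
from h import *
snap("top","top1"); snap("scene","scene1")
print(r.get_obs()); 
for n in("top","scene"):
    c,R,t=cal(n); print(n,c,-R.T@t)
E
```

```text
pics
{'time': 0.1, 'joint_positions': array([ 1.12650057e+00,  5.28377585e-01,  1.43379918e+00, -2.89204630e-05,
        1.18137206e+00, -1.78461906e-01]), 'dq': array([ 0.00064938, -0.00164226, -0.0023022 ,  0.00067969, -0.00266785,
       -0.00031703]), 'joint_torque': array([-4.20668044e-06, -4.43299985e+01, -1.78585374e+01, -1.91330923e-04,
        3.84925937e-03, -1.12081659e-05]), 'eef_pos': array([0.16386885, 0.60246195, 0.23042081]), 'tool_rot': array([[-9.64876532e-01,  2.62702515e-01, -8.16646575e-04],
       [ 2.62703588e-01,  9.64874948e-01, -1.77775033e-03],
       [ 3.20942339e-04, -1.92984556e-03, -9.99998086e-01]]), 'contact_force': array([-0.82196566, -0.63291567,  0.2190766 ]), 'moment': array([-0.01272779, -0.00957565,  0.00235502]), 'width': 0.08571743754983992}
top {'fx': 419.7850427612963, 'fy': 419.7850427612963, 'cx': 321.2619599583392, 'cy': 202.2080143392961, 'rvec': array([ 2.13361153, -2.10830692,  0.21824104]), 'tvec': array([-0.0432751 ,  0.58315249,  1.14003581])} [ 0.34853482 -0.02862499  1.23260914]
scene {'fx': 478.38386127834906, 'fy': 478.38386127834906, 'cx': 315.5358067648962, 'cy': 193.76578983634565, 'rvec': array([ 2.39501346,  0.9167084 , -0.26877824]), 'tvec': array([-0.44473871, -0.34722671,  1.55288842])} [ 1.09656445 -0.58055654  1.09101873]
```

View pics/top1.png

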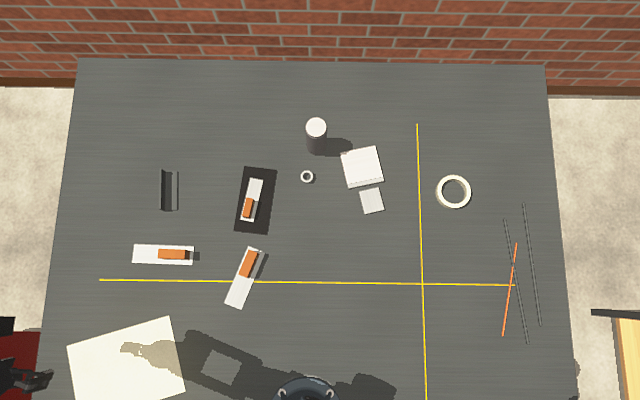

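View pics/scene1.png

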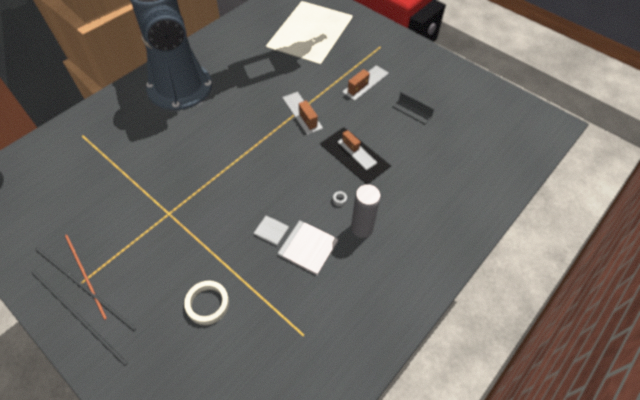

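Top view: the mat with the right lifter is at about (255,200), tip pointing up the image (+x). The plate is at (371,200), the bar at (362,167), the nut at (307,176) and the can at (316,130). Next I measure these.

Run:
```python
from h import *
p=cv2.imread("pics/top1_full.png"); hsv=cv2.cvtColor(p,cv2.COLOR_BGR2HSV)
C=cal("top")
def go(name,m,z,box):
    M=np.zeros_like(m); x0,y0,x1,y1=box; M[y0:y1,x0:x1]=m[y0:y1,x0:x1]
    for c in cv2.findContours(M,cv2.RETR_EXTERNAL,cv2.CHAIN_APPROX_NONE)[0]:
        if cv2.contourArea(c)<30: continue
        w=cast("top",c[:,0,:],z,C)[:,:2]
        (a,b),(s1,s2),an=cv2.minAreaRect((w*1000).astype(np.float32)); print(name,round(a),round(b),round(s1),round(s2),round(an,1),[int(v) for v in c.mean(0)[0]])
wh=((hsv[...,2]>170)&(hsv[...,1]<50)).astype(np.uint8)
gr=((hsv[...,2]>130)&(hsv[...,1]<50)).astype(np.uint8)
orr=((hsv[...,1]>110)&(hsv[...,0]<16)&(hsv[...,2]>90)).astype(np.uint8)
bk=(hsv[...,2]<50).astype(np.uint8)
go("blade",gr,.005,(225,160,285,240)); go("handle",orr,.041,(225,160,285,240)); go("mat",(cv2.morphologyEx(((hsv[...,2]<50)|(gr>0)|(orr>0)).astype(np.uint8),cv2.MORPH_OPEN,np.ones((3,3)))),.003,(225,160,285,240))
go("plate",gr,.01,(350,187,395,222)); go("bar",gr,.012,(335,140,392,188)); go("nut",gr,.019,(295,165,320,188))
```

```text
blade 601 172 41 131 78.9 [252, 201]
handle 570 177 20 57 78.8 [247, 207]
mat 601 168 49 131 79.4 [251, 203]
plate 602 -184 74 63 13.5 [370, 199]
bar 706 -156 118 114 12.7 [361, 166]
nut 671 10 37 36 0.9 [306, 175]
```

```bash
python3 -m crank '[[100,0,0,0,-0.9],[100,-0.6,-0.42,0,0],[100,-0.8,-0.56,0,0],[100,-0.8,-0.56,0,0],[100,-0.8,-0.56,0,0],[100,-0.8,-0.56,0,0],[100,-0.8,-0.56,0,0],[100,-0.8,-0.56,0,0],[100,-0.8,-0.56,0,0],[100,-0.8,-0.56,0,0],[100,-0.8,-0.56,0,0]]' 
python3 -m crank '[[100,-0.8,-0.56,0,0],[100,-0.8,-0.56,0,0],[100,-0.2,-0.14,0,0],[100,0,0,0,0]]'
python3 - <<'E'
from h import *
o=r.get_obs();print(o["eef_pos"],o["tool_rot"],o["contact_force"])
E
```

```text
time: 1.2
eef_pos: [0.4951, 0.2583, 0.231]
tool_rot: [[-0.981, 0.193, -0.001], [0.193, 0.981, -0.0], [0.001, -0.0, -1.0]]
contact_force: [2.3, 0.3, -0.1]
width: 0.0853
time: 1.6
eef_pos: [0.5715, 0.1792, 0.2307]
tool_rot: [[-0.981, 0.196, -0.001], [0.196, 0.981, 0.0], [0.001, -0.0, -1.0]]
contact_force: [0.1, 0.1, 0.7]
width: 0.0857
[0.57150684 0.1791598  0.23068524] [[-9.80581234e-01  1.96112296e-01 -6.40285907e-04]
 [ 1.96112316e-01  9.80581439e-01  3.22536265e-05]
 [ 6.34177809e-04 -9.39406513e-05 -9.99999794e-01]] [0.11100204 0.06264509 0.65230589]
```

```bash
python3 -m crank '[[100,0,0,0.7,0],[100,0,0,0.7,0],[100,0,0,0.7,0],[100,0,0,0.7,0],[100,0,0,0.7,0],[100,0,0,0.5,0],[100,0,0,0.3,0],[100,0,0,0.1,0],[100,0,0,0,0],[0,0,0,0,0],[0,0,0,0,0],[0,0,0,0,0]]' 90
python3 -m crank '[[0,0,0,0,0],[0,0,0,0,0],[0,0,0,0,0],[0,0,0,0,0]]'
python3 - <<'E'
from h import *
o=r.get_obs();print(o["eef_pos"],o["contact_force"],o["width"])
snap("wrist","w1")
E
```

```text
time: 2.8
eef_pos: [0.5712, 0.181, 0.0125]
tool_rot: [[-0.981, 0.193, 0.002], [0.193, 0.981, 0.0], [-0.002, 0.001, -1.0]]
contact_force: [-0.6, -0.4, 0.2]
width: 0.0437
time: 3.2
eef_pos: [0.571, 0.1808, 0.0122]
tool_rot: [[-0.981, 0.193, 0.001], [0.193, 0.981, 0.0], [-0.001, 0.0, -1.0]]
contact_force: [-0.9, -0.2, 5.3]
width: 0.019
[0.5710362  0.18079954 0.01217552] [-0.86363731 -0.20373079  5.32586346] 0.019042544483239162
```

View pics/w1.png

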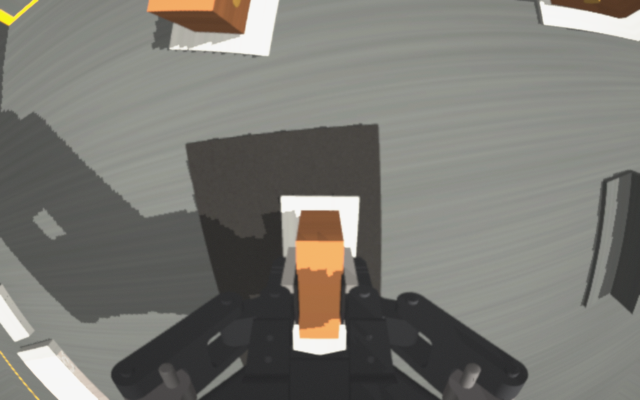

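Gripped squarely: the handle sits between the pads at about (320,275), width 19 mm. Now I lift, carry and turn it to the bar's heading.

```bash
python3 -m crank '[[0,0,0,-0.1,0],[0,0,0,-0.4,0],[0,0,0,-0.6,0],[0,0,0,-0.6,0],[0,0,0,-0.3,0],[0,0,0,0,0]]'
python3 -m crank '[[0,0.04,-0.4,0,0],[0,0.08,-0.8,0,0],[0,0.08,-0.8,0,0],[0,0.08,-0.8,0,0],[0,0.08,-0.8,0,0],[0,0.08,-0.8,0,0],[0,0.08,-0.8,0,0],[0,0.08,-0.8,0,0],[0,0.08,-0.8,0,0],[0,0.08,-0.8,0,0],[0,0.08,-0.8,0,0],[0,0.04,-0.3,0,0]]'
python3 -m crank '[[0,0,0,0,-0.53],[0,0,0,0,-0.53],[0,0,0,0,-0.53],[0,0,0,0,-0.53],[0,0,0,0,-0.53],[0,0,0,0,-0.53],[0,0,0,0,-0.53],[0,0,0,0,-0.53],[0,0,0,0,-0.53],[0,0,0,0,-0.53],[0,0,0,0,0],[0,0,0,0,0]]'
python3 - <<'E'
from h import *
snap("top","t2",(290,120,430,270),4); snap("scene","s2",(180,130,380,290),4); print(r.get_obs()["joint_positions"],r.get_obs()["eef_pos"])
E
```

```text
time: 3.85
eef_pos: [0.5718, 0.1812, 0.1135]
tool_rot: [[-0.981, 0.192, 0.005], [0.192, 0.981, 0.001], [-0.004, 0.001, -1.0]]
contact_force: [-0.0, -0.2, -2.1]
width: 0.0184
time: 5.05
eef_pos: [0.4425, -0.2407, 0.1102]
tool_rot: [[-0.981, 0.196, -0.0], [0.196, 0.981, -0.0], [0.0, -0.0, -1.0]]
contact_force: [-0.2, 1.0, -1.7]
width: 0.0188
time: 6.25
eef_pos: [0.4431, -0.2366, 0.1106]
tool_rot: [[-0.974, -0.228, -0.001], [-0.228, 0.974, 0.001], [0.001, 0.002, -1.0]]
contact_force: [-0.0, 0.3, -2.9]
width: 0.0189
[-7.13672711e-01  5.55999605e-01  1.84461280e+00  9.09050441e-05
  7.42097946e-01 -2.51448712e+00] [ 0.44326874 -0.23698517  0.11091377]
```

View pics/t2.png

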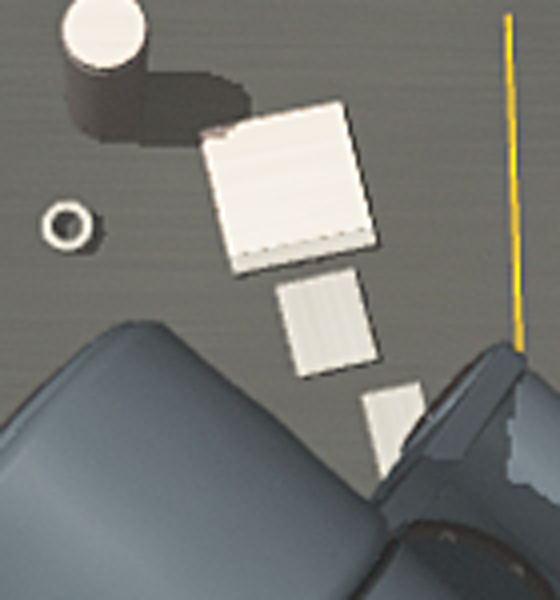

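View pics/s2.png

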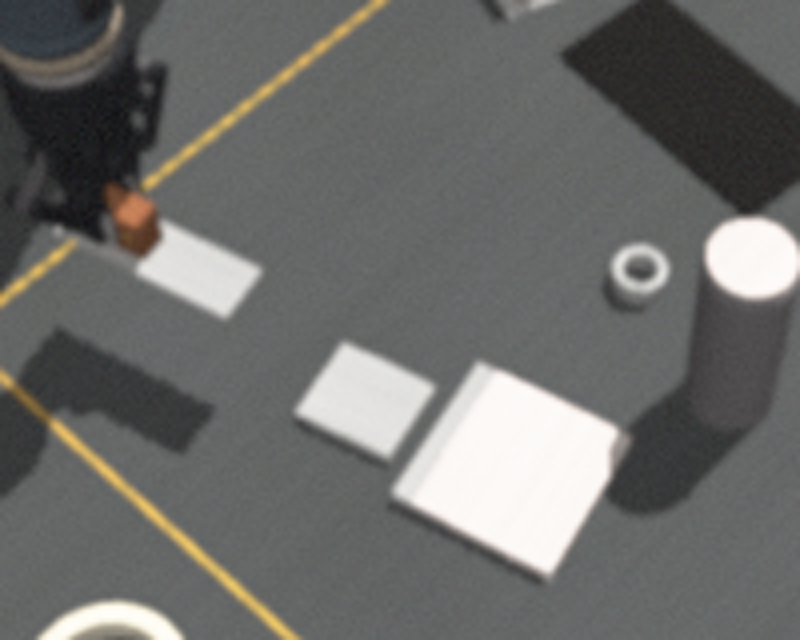

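The crop shows the strip's near edge from (235,273) to (378,243). The plate's corners are at about (277,288), (353,268), (380,358) and (300,377). The blade tip runs from (362,395) to (420,383), high above the bench. The lifter sits level in the scene view.

Run:
```python
from h import *
C=cal("top"); f=lambda L,z: cast("top",np.array(L)/4.+[290,120],z,C)[:,:2]*1000
b=f([(235,273),(378,243)],.0115); p=f([(277,288),(353,268),(380,358),(300,377)],.01); t=f([(362,395),(420,383)],.102)
yaw=lambda d: np.degrees(np.arctan2(-d[0],d[1]))
print("strip",b.round(),yaw(b[0]-b[1])); print("plate",p.round(),p.mean(0),yaw(p[0]-p[1]),yaw(p[3]-p[2])); 
print("tip",t.round(),t.mean(0),yaw(t[0]-t[1]))
p_,d=cv2.imread("pics/t2_full.png"),None
hsv=cv2.cvtColor(p_,cv2.COLOR_BGR2HSV); m=((hsv[...,2]>130)&(hsv[...,1]<50)).astype(np.uint8)
M=m*0; M[187:216,350:395]=m[187:216,350:395]
for c in cv2.findContours(M,0,1)[0]:
    if cv2.contourArea(c)>100: print(cv2.minAreaRect((cast("top",c[:,0,:],.01,C)[:,:2]*1000).astype(np.float32)))
```

```text
strip [[ 637. -118.]
 [ 661. -226.]] 12.861228660183844
plate [[ 626. -150.]
 [ 642. -207.]
 [ 574. -226.]
 [ 559. -166.]] [ 599.95627101 -187.17075131] 15.751199675482946 14.178642790879145
tip [[ 531. -198.]
 [ 540. -238.]] [ 535.2494771  -218.08222405] 12.453419896067954
((601.9706420898438, -184.50828552246094), (72.34149932861328, 62.4179801940918), 13.816411018371582)
```

```bash
python3 -m crank '[[0,0,0.16,0,0],[0,0,0.16,0.3,0],[0,0,0,0.5,0],[0,0,0,0.5,0],[0,0,0,0.4,0],[0,0,0,0.2,0],[0,0,0,0.06,0],[0,0,0,0,0],[0,0,0,0,0]]'
python3 -m crank '[[0,0,0,0.02,0],[0,0,0,0,0]]'|grep -v rot; python3 -m crank '[[0,0,0,0.01,0],[0,0,0,0,0]]'|grep -v rot
```

```text
time: 7.25
eef_pos: [0.4403, -0.2222, 0.0141]
tool_rot: [[-0.974, -0.228, 0.001], [-0.228, 0.974, -0.001], [-0.001, -0.001, -1.0]]
contact_force: [-0.3, -0.2, -2.0]
width: 0.0191
time: 7.45
eef_pos: [0.4402, -0.2222, 0.0129]
contact_force: [0.2, -0.2, -2.0]
width: 0.0189
time: 7.65
eef_pos: [0.4399, -0.222, 0.012]
contact_force: [0.5, 0.3, -1.5]
width: 0.0189
```

```bash
for i in 1 2 3; do python3 -m crank '[[0,0,0,0.01,0],[0,0,0,0,0]]'|egrep 'pos|force'; done
```

```text
eef_pos: [0.4398, -0.2219, 0.0113]
contact_force: [0.1, -0.2, -2.7]
eef_pos: [0.4398, -0.2219, 0.0107]
contact_force: [0.2, 0.6, -2.1]
eef_pos: [0.4398, -0.2219, 0.0102]
contact_force: [-0.4, -0.2, -2.3]
```

```bash
for i in 1 2; do python3 -m crank '[[0,0,0,0.01,0],[0,0,0,0,0]]'|egrep 'pos|force'; done
```

```text
eef_pos: [0.4398, -0.2219, 0.0097]
contact_force: [-0.3, -0.6, -1.5]
eef_pos: [0.4399, -0.2219, 0.0093]
contact_force: [0.1, -0.1, -2.3]
```

```bash
python3 -m crank '[[0,0,0,-0.024,0],[0,-0.1,0,0,0],[0,-0.2,0,0,0],[0,-0.2,0,0,0],[0,-0.1,0,0,0],[0,-0.1,0,0,0],[0,0,0,0,0]]'|egrep 'pos|force'; for i in 1 2 3 4; do python3 -m crank '[[0,-0.04,0,0,0],[0,-0.04,0,0,0]]'|egrep 'pos|force'; done
```

```text
eef_pos: [0.4748, -0.2138, 0.0105]
contact_force: [0.6, -0.6, -2.4]
eef_pos: [0.4776, -0.2128, 0.0105]
contact_force: [-0.5, -0.8, -1.9]
eef_pos: [0.4817, -0.2121, 0.0105]
contact_force: [1.5, -0.6, -1.3]
eef_pos: [0.4849, -0.2109, 0.0104]
contact_force: [-2.0, -0.4, -1.2]
eef_pos: [0.4893, -0.2101, 0.0105]
contact_force: [-2.2, -0.4, -0.5]
```

```bash
for i in 1 2 3; do python3 -m crank '[[0,-0.02,0,0,0],[0,-0.02,0,0,0]]'|egrep 'pos|force'; done
```

```text
eef_pos: [0.4915, -0.2098, 0.0104]
contact_force: [-0.9, 0.8, -0.5]
eef_pos: [0.4934, -0.2093, 0.0105]
contact_force: [-1.9, -1.5, -2.1]
eef_pos: [0.4954, -0.2089, 0.0105]
contact_force: [-2.2, -0.9, -2.3]
```

```bash
for i in 1 2 3 4; do python3 -m crank '[[0,-0.01,0,0,0],[0,-0.01,0,0,0],[0,0,0,0,0]]'|egrep 'pos|force'; done
```

```text
eef_pos: [0.4965, -0.2087, 0.0105]
contact_force: [-0.6, 0.3, -3.0]
eef_pos: [0.4973, -0.2084, 0.0105]
contact_force: [-0.5, -0.1, -2.2]
eef_pos: [0.4975, -0.2083, 0.0105]
contact_force: [-3.8, -1.7, -0.2]
eef_pos: [0.4975, -0.2081, 0.0106]
contact_force: [-7.6, -4.7, 0.8]
```

```bash
python3 -m crank '[[0,0,0,0,0],[0,0,0,0,0],[0,0,0,0,0]]'|egrep 'pos|force';python3 -m crank '[[0,0.05,0,0,0],[0,0.04,0,0,0],[0,0,0,0,0],[0,0,0,0,0]]'|egrep 'pos|force'
```

```text
eef_pos: [0.4975, -0.2081, 0.0106]
contact_force: [-7.4, -3.8, 1.7]
eef_pos: [0.4954, -0.2091, 0.0106]
contact_force: [-0.5, -0.5, -1.3]
```

```bash
python3 -m crank '[[0,0.03,0,0,0],[0,0,0,-0.04,0],[0,0,0,-0.04,0],[0,0,0,-0.06,0],[0,0,0,-0.06,0],[0,0,0,-0.06,0],[0,0,0,0,0]]'
python3 - <<'E'
from h import *
snap("scene","s3",(215,175,355,280),5)
E
```

```text
time: 13.35
eef_pos: [0.4935, -0.2094, 0.024]
tool_rot: [[-0.974, -0.228, 0.0], [-0.228, 0.974, -0.0], [-0.0, -0.0, -1.0]]
contact_force: [-0.3, -0.6, -3.8]
width: 0.0187
```

View pics/s3.png

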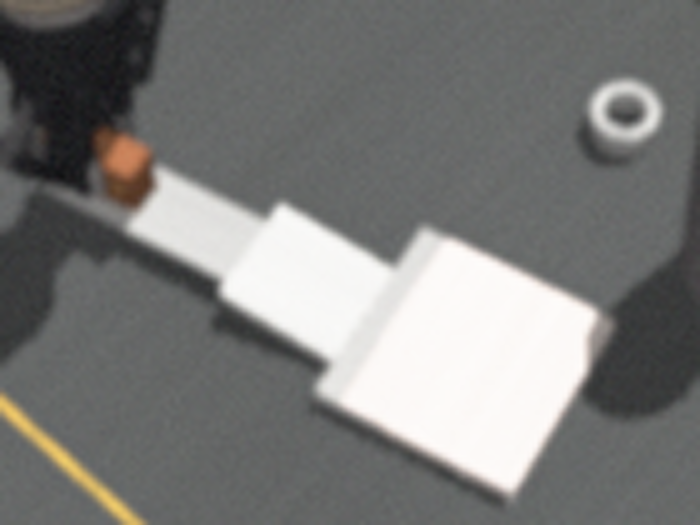

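The plate is rising on the blade: its near end is up, with a shadow under it at (230,320), and it is pivoting at the strip. I follow the arc.

```bash
python3 -m crank '[[0,-0.01,0,-0.07,0],[0,-0.014,0,-0.07,0],[0,-0.018,0,-0.07,0],[0,-0.023,0,-0.067,0],[0,-0.027,0,-0.067,0],[0,-0.031,0,-0.067,0],[0,0,0,0,0]]'|egrep 'time|pos|force'
python3 -m crank '[[0,-0.035,0,-0.06,0],[0,-0.039,0,-0.06,0],[0,-0.043,0,-0.06,0],[0,-0.047,0,-0.05,0],[0,-0.05,0,-0.05,0],[0,-0.053,0,-0.05,0],[0,0,0,0,0]]'|egrep 'time|pos|force'
```

```text
time: 14.1
eef_pos: [0.4997, -0.208, 0.0446]
contact_force: [-1.2, 0.7, -3.2]
time: 14.8
eef_pos: [0.5132, -0.205, 0.061]
contact_force: [-1.3, 0.5, -2.5]
```

```bash
python3 -m crank '[[0,-0.058,0,-0.042,0],[0,-0.06,0,-0.04,0],[0,-0.062,0,-0.036,0],[0,-0.065,0,-0.03,0],[0,-0.067,0,-0.026,0],[0,-0.069,0,-0.024,0],[0,0,0,0,0]]'|egrep 'time|pos|force'
python3 - <<'E'
from h import *
snap("scene","s4",(215,155,355,260),5)
E
```

```text
time: 15.5
eef_pos: [0.5319, -0.2007, 0.0707]
contact_force: [0.1, 0.3, -1.5]
```

View pics/s4.png

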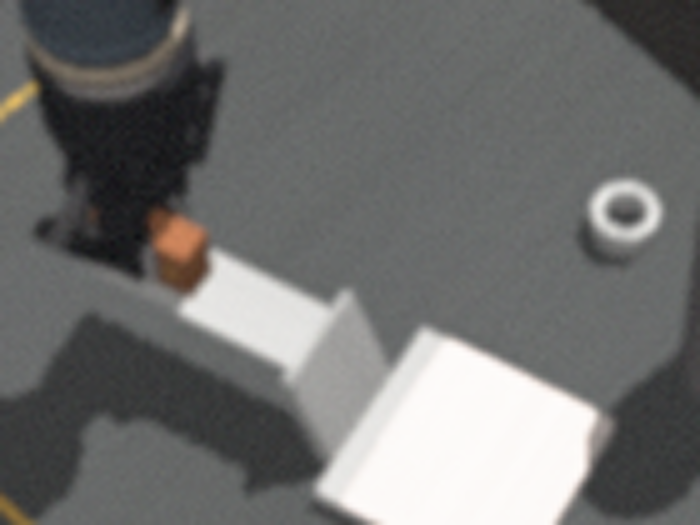

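The plate stands steeply, about 70°, still on the blade, with its lip edge from (345,290) to (285,378). I push it on over upright.

```bash
python3 -m crank '[[0,-0.07,0,-0.02,0],[0,-0.072,0,-0.015,0],[0,-0.074,0,-0.009,0],[0,-0.075,0,0,0],[0,-0.076,0,0,0],[0,-0.076,0,0,0],[0,0,0,0,0]]'|egrep 'time|pos|force'
python3 -m crank '[[0,-0.06,0,0,0],[0,-0.06,0,0,0],[0,-0.06,0,0,0],[0,-0.06,0,0,0],[0,0,0,0,0]]'|egrep 'time|pos|force'
```

```text
time: 16.25
eef_pos: [0.5532, -0.1955, 0.0727]
contact_force: [0.1, 0.1, -1.8]
time: 16.75
eef_pos: [0.5649, -0.1928, 0.0728]
contact_force: [0.1, -0.1, -2.1]
```

Run:
```python
from h import *
snap("scene","s5",(215,155,355,260),5)
```

```text
(no output)
```

View pics/s5.png

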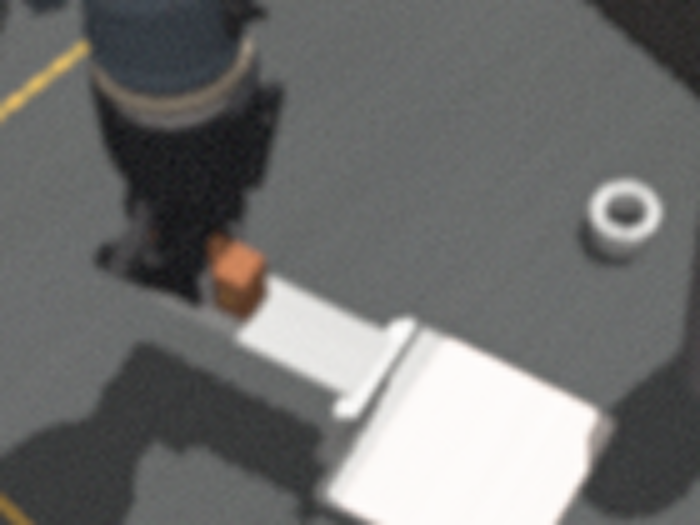

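The plate is now upright or just past, its top edge from (400,325) to (350,410). I keep pushing.

```bash
python3 -m crank '[[0,-0.05,0,0,0],[0,-0.05,0,0,0],[0,-0.05,0,0,0],[0,-0.05,0,0,0],[0,-0.05,0,0,0],[0,0,0,0,0],[0,0,0,0,0],[0,0,0,0,0]]'|egrep 'time|pos|force'
python3 - <<'E'
from h import *
snap("scene","s6",(215,155,355,260),5)
E
```

```text
time: 17.6
eef_pos: [0.5762, -0.1899, 0.0726]
contact_force: [0.1, 0.7, -1.5]
```

View pics/s6.png

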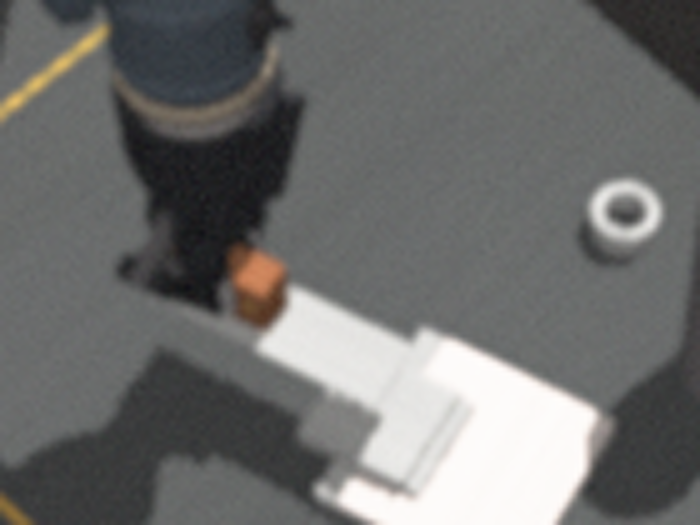

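The plate lies on the bar with the rebate step on top, visible as a line from (470,405) to (410,490). I raise the lifter and return it to the mat.

```bash
python3 -m crank '[[0,0,0,-0.3,0],[0,0,0,-0.4,0],[0,0,0,-0.3,0],[0,0,0,0,0.53],[0,0,0,0,0.53],[0,0,0,0,0.53],[0,0,0,0,0.53],[0,0,0,0,0.53],[0,0,0,0,0.53],[0,0,0,0,0.53],[0,0,0,0,0.53],[0,0,0,0,0.53]]'|egrep 'pos|force'
python3 -m crank '[[0,0,0,0,0.53],[0,0.1,0.5,0,0],[0,0.16,0.75,0,0],[0,0.16,0.75,0,0],[0,0.16,0.75,0,0],[0,0.16,0.75,0,0],[0,0.16,0.75,0,0],[0,0.16,0.75,0,0],[0,0.16,0.75,0,0],[0,0.16,0.75,0,0],[0,0.16,0.75,0,0],[0,0,0,0,0]]'
python3 - <<'E'
from h import *
o=r.get_obs(); T=o["tool_rot"]; print(T.T@(np.array([.571,.1808,.0122])-o["eef_pos"])/.05)
E
```

```text
eef_pos: [0.5765, -0.19, 0.1239]
contact_force: [-0.3, 1.4, -1.8]
time: 20.05
eef_pos: [0.5703, 0.1853, 0.124]
tool_rot: [[-0.982, 0.188, 0.002], [0.188, 0.982, 0.002], [-0.002, 0.002, -1.0]]
contact_force: [-0.7, 0.4, -1.7]
width: 0.0181
[-0.02704905 -0.09183628  2.23559107]
```

```bash
python3 -m crank '[[0,-0.03,-0.09,0.3,0],[0,0,0,0.5,0],[0,0,0,0.5,0],[0,0,0,0.5,0],[0,0,0,0.3,0],[0,0,0,0.07,0],[0,0,0,0.02,0],[0,0,0,0,0]]'|egrep 'pos|force'
for i in 1 2; do python3 -m crank '[[0,0,0,0.01,0],[0,0,0,0.01,0],[0,0,0,0,0]]'|egrep 'pos|force'; done
```

```text
eef_pos: [0.5721, 0.1759, 0.0142]
contact_force: [0.5, -0.5, -1.5]
eef_pos: [0.5715, 0.176, 0.0127]
contact_force: [-0.1, 0.2, -0.9]
eef_pos: [0.5714, 0.176, 0.0122]
contact_force: [-0.8, -0.1, 5.4]
```

```bash
python3 -m crank '[[100,0,0,0,0],[100,0,0,0,0],[100,0,0,0,0],[100,0,0,0,0],[100,0,0,0,0],[100,0,0,0,0],[100,0,0,-0.2,0],[100,0,0,-0.5,0],[100,0,0,-0.8,0],[100,0,0,-0.8,0],[100,0,0,-0.8,0],[100,0,0,0,0]]'|egrep 'time|pos|force|width'
python3 -m crank '[[100,0.8,0,0,0],[100,0.8,0,0,0],[100,0.8,0,0,0],[100,0,0,0,0]]'|egrep 'pos|force'
python3 - <<'E'
from h import *
p1,d=snap("scene","s7",(215,110,415,270),4); p,d2=snap("top","t7")
C=cal("top"); c,R,t=C
def top(x,y): # world height from depth
    X=np.array([(x-c["cx"])/c["fx"],(y-c["cy"])/c["fy"],1])*d2[y,x]; return (R.T@(X-t)).round(4)
for q in [(371,200),(368,184),(366,180),(365,176),(364,170),(362,163),(360,157),(255,190),(252,197),(248,210),(307,176)]: print(q,top(*q))
E
```

```text
time: 22.65
eef_pos: [0.5753, 0.1765, 0.173]
contact_force: [1.1, 0.5, 0.1]
width: 0.0856
eef_pos: [0.4454, 0.1992, 0.1654]
contact_force: [0.2, -0.2, 0.5]
(371, 200) [ 0.6042 -0.186  -0.0013]
(368, 184) [ 0.6496 -0.1757  0.0144]
(366, 180) [ 0.6598 -0.1688  0.0226]
(365, 176) [ 0.6726 -0.1662  0.0205]
(364, 170) [ 0.692  -0.1637  0.0174]
(362, 163) [ 0.7157 -0.1586  0.0109]
(360, 157) [ 0.7354 -0.153   0.0081]
(255, 190) [0.6289 0.1622 0.0053]
(252, 197) [ 0.3485 -0.0286  1.2326]
(248, 210) [0.5617 0.1745 0.0396]
(307, 176) [ 0.6769  0.0076 -0.0046]
```

View pics/s7.png

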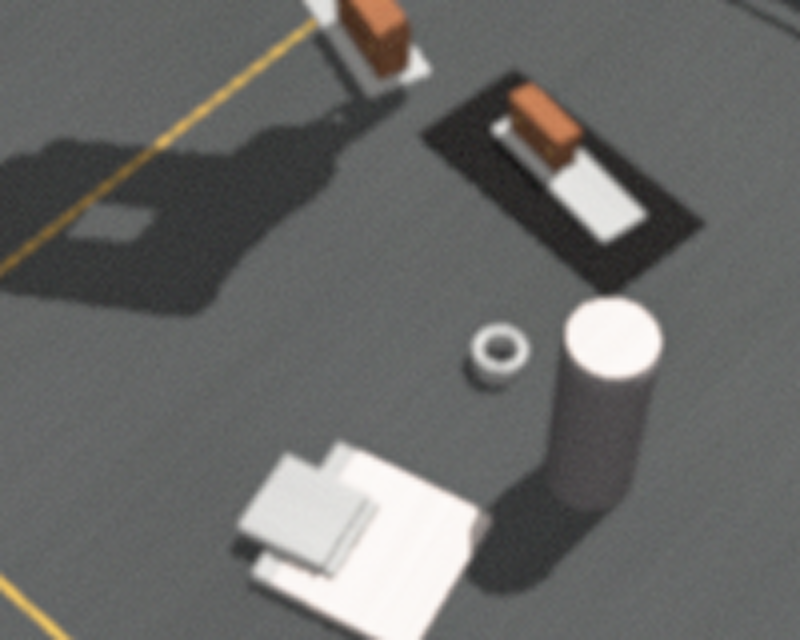

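The lifter lies flat on the mat and nothing else has moved. The plate lies on the bar but overhangs the strip, with corners at about (290,455), (375,505), (330,575) and (240,522). I need its centre in the bar frame.

Run:
```python
from h import *
u=np.array([.9748,.223]); v=np.array([-.223,.9748])
C=cal("scene"); f=lambda L,z: cast("scene",np.array(L)/4.+[215,110],z,C)[:,:2]*1000
p=f([(290,455),(375,505),(330,575),(240,522)],.022); m=p.mean(0); print("plate scene",p@u,m@u,m@v)
s=cast("scene",np.array([(425,228),(315,390)])/5.+[215,175],.0115,C)[:,:2]*1000; print("strip face (s3)",s@u)
s=cast("scene",np.array([(447,237),(337,403)])/5.+[215,175],.012,C)[:,:2]*1000; print("bar face (s3)",s@u)
fz=f([(488,520)],.012); print("far",fz@u)
T=cal("top"); g=lambda L: cast("top",np.array(L)/4.+[290,120],.012,T)[:,:2]*1000
print("top(t2): strip",g([(235,273),(378,243)])@u,"seam",g([(232,255),(374,228)])@u,"far",g([(202,140),(342,101)])@u, "lat",g([(235,273),(378,243),(202,140),(342,101)])@v)
p=cv2.imread("pics/t7_full.png")[135:215,330:400]; cv2.imwrite("pics/t7c.png",cv2.resize(p,None,fx=8,fy=8,interpolation=cv2.INTER_CUBIC))
```

```text
plate scene [579.71664216 645.93836141 645.80446131 577.25845111] 612.1794789972303 -314.06200321457754
strip face (s3) [599.96315624 598.9992743 ]
bar face (s3) [612.93907277 612.57871324]
far [711.81201671]
top(t2): strip [593.98484361 593.93813095] seam [607.93389689 605.84610417] far [700.20998132 708.1029235 ] lat [-257.18503756 -367.3002503  -255.97714769 -367.32644944]
```

View pics/t7c.png

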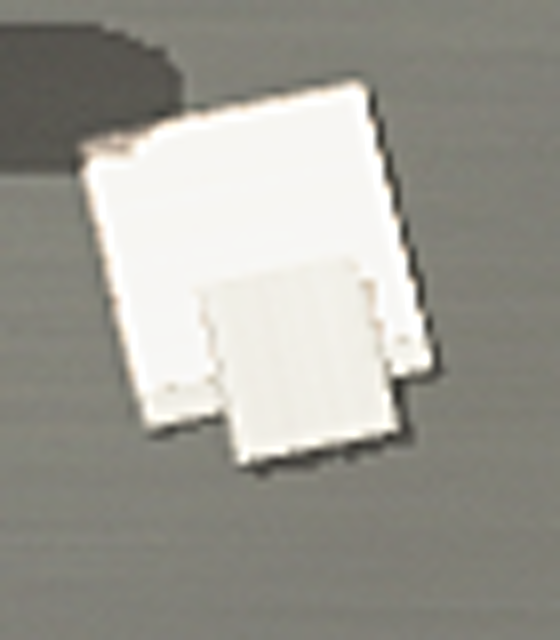

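Run:
```python
from h import *
u=np.array([.9748,.223]); T=cal("top")
g=lambda L,z: (cast("top",np.array(L)/8.+[330,135],z,T)[:,:2]*1000)@u
print("plate near",g([(240,463),(398,432)],.022),"strip near",g([(150,432),(435,373)],.0115),"bar far",g([(82,150),(362,85)],.012)," -> expect seam=far-100, centre=near+35")
o=r.get_obs(); print(o["time"],o["contact_force"],o["width"])
```

```text
plate near [571.17248522 570.30412642] strip near [591.85016205 591.497452  ] bar far [704.23162259 707.09701516]  -> expect seam=far-100, centre=near+35
23.15 [ 1.08194977 -0.42615256  0.10346307] 0.08545772890875726
```

Both views put the plate's centre within about 1 mm of bar x = 0, and the limit is -10 mm. The lifter is released and flat, so I hand in.

```bash
python3 -c "
from workcell import r
print(r.sign_off())"
```

```text
the job is handed in; nothing more can be done
None
```

The plate is turned over on the bar with its rebate up, the lifter is back on its mat, and I handed the job in at about 23 s. The hand-in gave no verdict.

- **Push:** I slid the plate home against the strip with the blade in the rebate. The force at the strip was about 9 N at most.
- **Tip-over:** I lifted the plate by its lip along an arc. It went past upright and fell flat onto the bar.
- **Lifter:** I laid it down within about 5 mm of where it started, released it and moved the arm clear.

**Last checks**
- **Plate position:** two camera views put the plate's centre at about 0 to 1 mm in bar x, where the limit is -10 mm. It overhangs the strip by about 21 mm, more than the roughly 12 mm I expected. That leaves about 10 mm of margin.
- **Plate height:** depth readings on the plate, its rebate and the bar fit it lying flat, with top faces at about 22, 17 and 11 mm.
- **Lifter and other things:** in the last picture the lifter lies flat on the mat, and the nut and can show no sign of having moved. The tape and angle were outside that crop. I kept the arm away from them but did not look at them again.
- **Disagreement:** the two cameras differ by about 7 mm in absolute position along the bar, but agree to about 1 mm on the plate relative to the bar. The depth reading on the nut gave bench level, about -5 mm, probably because that pixel fell in its hole.

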